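Open the desk strong box by its paddle latch

ROBOT

A 6-joint arm with a two-finger parallel gripper is mounted at the origin on the work surface; the furniture and walls round the work are solid. World frame = base frame: x ahead of the robot, y to its left, z up, the work surface at z = 0. Lengths are in m, angles in rad, forces in N, time in s.
With the tool pointing down it reaches from about 0.3 to 0.95 m from the base axis. Payload 3.1 kg.
Tool frame: the origin (TCP) lies on the centre line of the jaws, within the pads' length; the fingertips stand 11 mm ahead of it and the grasp point (between the pads) lies 8 mm behind it; z points along the fingers, y is the line along which they close (so a half turn about z gives the same grasp; the last joint's range is limited). The gripper opens to 85 mm and grips with 20 to 120 N. Pads are 22 mm wide; open, the fingers measure 114 mm over their backs; the gripper's body (76 mm by 85 mm) begins 54 mm behind the grasp point. The pads swing forward as they close: fully open they stand 13 mm farther back than shut.
Start: joints at [-1.402, 0.308, 1.634, -0, 1.2, -0.07], TCP at [0.148, -0.607, 0.242] pointing down, gripper open.
Joint ranges: [-3.06, 3.06], [-0.79, 1.96], [0.05, 2.63], [-1.19, 4.34], [0.05, 2.64], [-2.94, 2.94]. Speed limits (rad/s): [2.79, 2.79, 3.14, 3.14, 3.14, 3.14].

INTERFACE

Orientations are given as a 3x3 rotation matrix whose columns are the frame's x, y, z axes.
In Python, from cell import env gives the robot as it stands.
- The arm moves only by the tool servo_tool, never from a script. Its argument "plan" is a list of rows, each a list of 7 numbers: the opening, from 0 (shut) to 1 (fully open), then the shift along the tool's x, y, z in cm, then the turn, a rotation vector about the tool's x, y, z in rad. In form: [[gripper, x, y, z, rx, ry, rz], ...]. A call has 1 to 12 rows; each row shifts and turns the commanded pose from where the row before left it, along the tool's axes as they then stand; what a row does not reach is not made up. A row lasts 1/10 s, in which the tool goes at most 50 mm and 8.59 degrees, less where a joint would pass 70% of its speed; a pose out of reach is approached as far as the arm can. A call with a gripper value outside its range is refused whole. The fingers move at their own pace and stop on an object; "force" is the grip in N (left out, the last holds). Time passes only in rows, so rows that do not move let the fingers close. It gives the time, the measured TCP pose, the force, the opening and the grip force at its end, in the units of the state.
- env.observe(): the state, without advancing time (a new reading comes with each control period).
- env.capture(name): name is "scene" or "side" or "wrist"; returns a dict with "color" (400x640x3 uint8, red, green, blue), "fx", "fy", "cx", "cy" (pixels), "world_to_cam" (4x4, takes a point from world to camera coordinates). Camera axes: x right, y up, looking along -z (the intrinsics and any distortion apply to the point x, -y, -z); pixel columns grow to the right and rows downward; lengths in m; the calibration is good to about 2 mm. A picture is of the moment at which its call begins. There is no depth.
- env.hand_in(): hands the job in; it is judged then, once.
The state is a dict: "t": time; "joint_positions": joint angles; "qvel": joint speeds; "tau": joint torques, N m; "tool_pos": TCP position; "eef_rot": TCP orientation; "ft_force": force on the tool from outside, world axes, zero at the start; "ft_torque": the same for the moment, N m; "grip_width": finger opening in m; "finger_force": force on a finger pad.
Only numpy, scipy, OpenCV 4.12 (cv2) and the standard library are available. Lean on these libraries where they do the work, as an engineer would, in place of code of your own. Each camera call takes 0.05 s, during which the arm holds its last target. There are 200 camera calls.

TASK

Unlatch the grey strong box on the desk: lift its paddle handle by feel until the hidden pawl has come clear and you meet the soft rubber stop, without straining it against that stop. Let go of the paddle, which stays up, then take the lid by its round lift knob and swing it up gently until it stands upright; never wrench the lid while it is still latched, and leave the things round the box where they are.

Things in the scene. Friction and masses are not known exactly. Their poses are not given: they have to be found in the camera images.
- case: Fixed grey steel strong box, 160 (x) x 240 (y) mm, walls 90 mm high, lid on top (lid's top at 98 mm). Origin: centre of the underside, on the desk. Its x points from the front (paddle and knob, towards the robot) to the rear (hinge), y to the left, z up. Place and yaw vary. A tall monitor pole stands 0.4 m ahead and 0.25 m to the right of the robot: draw the arm in before passing it.
- lid (a joint): Angle of the lid (rad) about its hinge at the rear top edge of the box (parallel to the case's y): 0 shut, 1.57 upright, 1.7 its end stop; the front rises as it grows. Stiff hinge: the lid stays at any angle and takes about 9 to 13 N at the knob, square to the radius, to move. While latched it has about 0.03 rad of play.
- paddle (a joint): Angle (rad) of the paddle to the lid: 0 lying down; grows as its bar is lifted, up and to the rear. Starts at 0 to 0.06 and stays where it is left: friction of 3 to 7 N at the bar. The unseen pawl comes clear somewhere from 0.14 to 0.6 rad, differing each run; 0.06 to 0.12 rad further it meets a rubber stop, felt as about 1.5 N more at the bar per mm lifted.
- paddle_grip (a point): Middle of the paddle's bar, the right one of the two on the lid: dark steel, 16 mm round, 34 mm long along the case's y, on a 22 mm wide sloping plate. 28 mm above the lid's top; with the paddle down, 65 mm in front of and 22 mm above its hinge axis. Pinch its flat ends from above, fingers closing along the case's y; it turns between the pads.
- paddle_hinge (a point): Point on the paddle's hinge axis, at the middle of the paddle, 83 mm in front of the lid's hinge and 10 mm above it; the axis is parallel to the case's y. Moves with the lid.
- lid_knob (a point): Middle of the lid's lift knob, left of the paddle (110 mm apart): dark steel bar, 18 mm round, 34 mm long along the case's y, on a 20 mm wide stem, 30 mm above the lid's top. Lid shut: 145 mm in front of and 34 mm above the lid's hinge axis. Pinch its flat ends from above, fingers closing along the case's y; it turns between the pads as the lid swings.
- lid_hinge (a point): Middle of the lid's hinge axis, along the rear top edge of the box, 94 mm above the desk; the axis is parallel to the case's y.
- stapler: Red and black stapler, 150x34x42 mm, lying to the right of the box; origin under its middle. Leave it alone.
- sticky_notes: Block of coloured sticky notes, 75x77x12 mm, to the left of the box; origin under its middle. Leave it alone.
- mug: White mug, 92x127x95 mm, standing behind the box to the left; origin under its middle. Leave it alone.
- keeper: Hidden steel catch and rubber stop on the floor inside the box, under the paddle; origin at its foot, 98 mm straight below the paddle's hinge. Where its catch and stop lie along the case's x is set anew each run and cannot be seen or read from this pose. The catch yields 1 mm per 4 N, the stop 1 mm per 3.5 N. More than 9 N from the pawl strains it: about 6 N more (4 mm further) at the paddle's bar than while it still moves freely.

How it is judged:
By the outcome, as a careful person would: the job done as asked, in the order asked, and still so for the second after the job is handed in, with the robot touching nothing.
It also fails if it takes over 72 s, if anything falls off the work surface, if the arm or the gripper's body presses on something with over 40 N, if the wrist force passes 120 N, or if a joint passes its speed limit or range.

## Working session

There is one attempt and no reset: what is moved stays moved. The work goes in short steps, Python scripts to look and compute and a tool call to move; the robot and the scene stay as the last step left them, time stands still between calls to the robot, and variables do not carry over. Pictures are saved under pics/ and viewed, at most 13 in all, crops included, and the job is handed in when it is done.

Besides the shell and the picture viewer there is one more tool, called after ">>>" by a JSON object that holds its "method" and its "body". servo_tool: Moves the arm, as the interface text tells. Its arguments: {"type":"object","properties":{"plan":{"type":"array","items":{"type":"array","items":{"type":"number"}}},"force":{"type":"number"}},"required":["plan"]}

```bash
mkdir -p pics; ls; python3 - <<'E'
from cell import env
import cv2,numpy as np
s=env.observe(); print({k:np.round(v,3).tolist() for k,v in s.items()})
for n in ("scene","side"):
    c=env.capture(n); cv2.imwrite(f"pics/{n}0.png",c["color"][:,:,::-1]); print(n,c["fx"],c["fy"],c["cx"],c["cy"],np.round(c["world_to_cam"],3).tolist(),[k for k in c])
E
```

```text
pics
{'t': 0.0, 'joint_positions': [-1.402, 0.309, 1.635, -0.0, 1.2, -0.07], 'qvel': [0.001, -0.002, -0.001, -0.0, -0.001, -0.001], 'tau': [-0.0, -41.525, -27.667, -0.0, 0.01, -0.0], 'tool_pos': [0.148, -0.606, 0.241], 'eef_rot': [[0.972, 0.237, -0.0], [0.237, -0.972, 0.002], [0.0, -0.002, -1.0]], 'ft_force': [-0.484, -0.015, 0.156], 'ft_torque': [-0.04, 0.012, -0.008], 'finger_force': 0.0, 'grip_width': 0.086}
scene 367.14373000810446 367.14373000810446 320.0050191664708 195.58299246850808 [[0.082, -0.997, -0.001, 0.086], [0.858, 0.07, 0.509, -0.565], [-0.507, -0.043, 0.861, -0.652], [0.0, 0.0, 0.0, 1.0]] ['color', 'fx', 'fy', 'cx', 'cy', 'world_to_cam']
side 455.66872374487406 455.66872374487406 322.22072473362743 196.84237438970453 [[-0.923, -0.383, 0.019, 0.571], [0.267, -0.606, 0.749, -0.134], [-0.276, 0.697, 0.662, -1.12], [0.0, 0.0, 0.0, 1.0]] ['color', 'fx', 'fy', 'cx', 'cy', 'world_to_cam']
```

View pics/scene0.png

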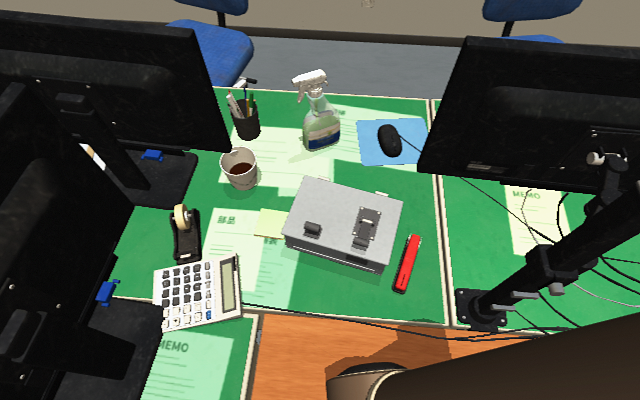

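View pics/side0.png

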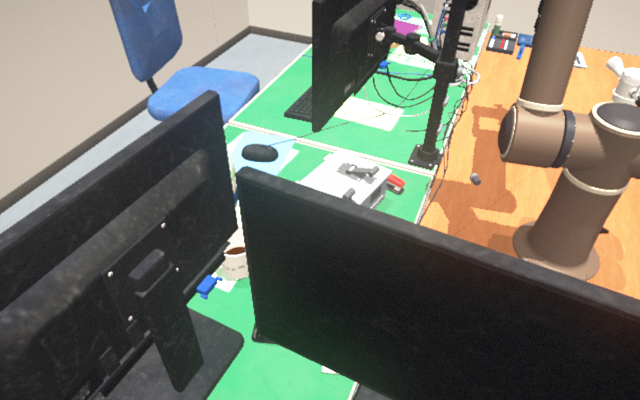

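The scene view shows the box with lid corners near (304,177), (404,198), (390,265) and (285,237). The knob is at (312,229), the paddle bar at (363,242), the stapler at (408,263) and the pole foot at (482,310). In the side view the box is partly hidden behind a monitor, with the paddle at (360,170).

```bash
cat > h.py <<'E'
import numpy as np, cv2
from cell import env
def ray(c,u,v):
    W=c["world_to_cam"]; R=W[:3,:3]; o=-R.T@W[:3,3]
    d=R.T@np.array([(u-c["cx"])/c["fx"],-(v-c["cy"])/c["fy"],-1]); return o,d
def onz(c,u,v,z):
    o,d=ray(c,u,v); return o+d*(z-o[2])/d[2]
def proj(c,p):
    q=c["world_to_cam"]@np.append(p,1); return c["cx"]+c["fx"]*q[0]/-q[2], c["cy"]+c["fy"]*q[1]/q[2]
E
python3 - <<'E'
from h import *
c=env.capture("scene"); im=c["color"]; hsv=cv2.cvtColor(im,cv2.COLOR_RGB2HSV)
roi=np.zeros(im.shape[:2],np.uint8); roi[170:290,275:412]=1
lid=((hsv[...,1]<40)&(hsv[...,2]>125)).astype(np.uint8)*roi
lid=cv2.morphologyEx(lid,cv2.MORPH_OPEN,np.ones((3,3)))
cn=max(cv2.findContours(lid,0,2)[0],key=cv2.contourArea)
P=np.array([onz(c,u,v,.098)[:2] for u,v in cn[:,0,:]],np.float32)*1000
print(cv2.minAreaRect(P)); print(cv2.boxPoints(cv2.minAreaRect(P)))
cr=im[165:290,270:425,::-1].copy(); cr=cv2.resize(cr,None,fx=5,fy=4.8,interpolation=cv2.INTER_CUBIC)
cv2.imwrite("pics/crop1.png",cr)
for n,(u,v,z) in dict(knob=(312,229,.128),pad=(363,242,.126)).items(): print(n,onz(c,u,v,z))
E
```

```text
((560.3358764648438, 107.84629821777344), (316.2584228515625, 196.44119262695312), 76.94828033447266)
[[428.94226  -24.016693]
 [620.3087   -68.37911 ]
 [691.7295   239.70929 ]
 [500.36304  284.07172 ]]
knob [0.48638888 0.14360592 0.128     ]
pad [0.46580507 0.03277096 0.126     ]
```

View pics/crop1.png

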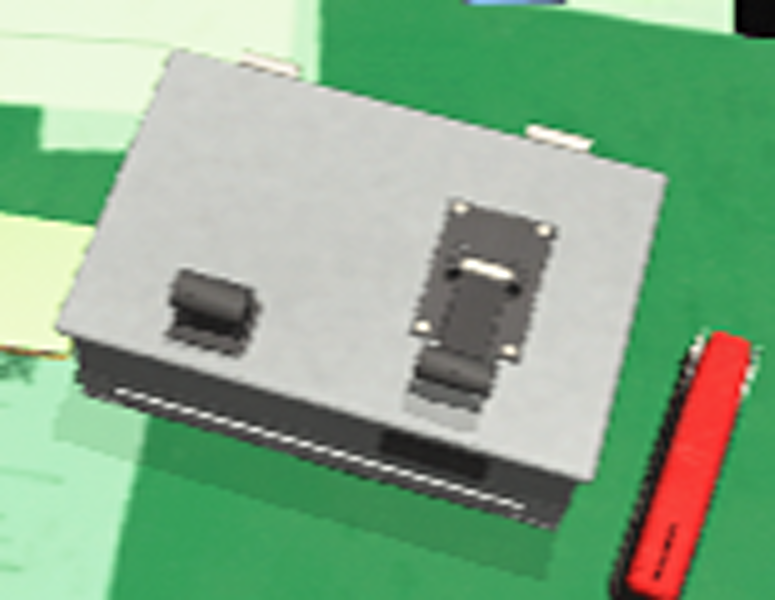

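The crop shows the lid corners at crop pixels (175,50), (665,177), (595,478) and (60,328). The knob bar is centred at (212,295) and the paddle bar at (453,370).

```bash
python3 - <<'E'
from h import *
c=env.capture("scene")
f=lambda x,y,z: onz(c,270+(x+.5)/5-.5,165+(y+.5)/4.8-.5,z)
RL,RR,FR,FL=[f(*p,.098)[:2] for p in((175,50),(665,177),(595,478),(60,328))]
print(np.round([RL,RR,FR,FL],4)); n=np.linalg.norm
print("sizes",n(RL-RR),n(FL-FR),n(RL-FL),n(RR-FR))
k=f(212,295,.128);p=f(453,370,.126); print(k,p,n(k-p))
for a in (RL-RR,FL-FR,(k-p)[:2]): print("yaw",np.degrees(np.arctan2(-a[0],a[1])))
for a in (RL-FL,RR-FR): print("yaw",np.degrees(np.arctan2(a[1],a[0])))
E
```

```text
[[ 0.6446  0.1773]
 [ 0.5889 -0.0602]
 [ 0.4313 -0.0254]
 [ 0.4853  0.2125]]
sizes 0.2439272052895718 0.2440142108772758 0.1631943306824833 0.16146961271751054
[0.49339843 0.14426111 0.128     ] [0.46603977 0.03872519 0.126     ] 0.10904277635685558
yaw -13.19905988282762
yaw -12.793804762983747
yaw -14.533177704950141
yaw -12.477122374574693
yaw -12.44070108436394
```

>>> {"method": "servo_tool", "body": {"plan": [[1,0,0,0,0,0,0.116],[1,0,0,0,0,0,0.116],[1,0,0,0,0,0,0.116],[1,0,0,0,0,0,0.116],[1,-1.2,-3.66,0,0,0,0],[1,-1.2,-3.66,0,0,0,0],[1,-1.2,-3.66,0,0,0,0],[1,-1.2,-3.66,0,0,0,0],[1,-1.2,-3.66,0,0,0,0],[1,-1.2,-3.66,0,0,0,0],[1,-1.2,-3.66,0,0,0,0],[1,-1.2,-3.66,0,0,0,0]]}}

```text
t: 1.4
tool_pos: [0.1194, -0.2987, 0.242]
eef_rot: [[0.975, -0.224, 0.0], [-0.224, -0.975, 0.0], [-0.0, -0.0, -1.0]]
ft_force: [-0.8, -0.1, 1.0]
grip_width: 0.0856
finger_force: 0.0
```

>>> {"method": "servo_tool", "body": {"plan": [[1,1.73,-2.53,0,0,0,0],[1,1.73,-2.53,0,0,0,0],[1,1.73,-2.53,0,0,0,0],[1,1.73,-2.53,0,0,0,0],[1,1.73,-2.53,0,0,0,0],[1,1.73,-2.53,0,0,0,0],[1,0.41,-3.08,0,0,0,0],[1,0.41,-3.08,0,0,0,0],[1,0.41,-3.08,0,0,0,0],[1,0.41,-3.08,0,0,0,0],[1,0.41,-3.08,0,0,0,0],[1,0.41,-3.08,0,0,0,0]]}}

```text
t: 2.6
tool_pos: [0.3201, 0.0003, 0.2424]
eef_rot: [[0.975, -0.223, 0.001], [-0.223, -0.975, -0.0], [0.001, 0.0, -1.0]]
ft_force: [0.4, -1.2, 0.3]
grip_width: 0.0851
finger_force: 0.0
```

>>> {"method": "servo_tool", "body": {"plan": [[1,2.67,-1.77,0,0,0,0],[1,2.67,-1.77,0,0,0,0],[1,2.67,-1.77,0,0,0,0],[1,2.67,-1.77,0,0,0,0],[1,0,0,0,0,0,0],[1,0,0,0,0,0,0]]}}

```text
t: 3.2
tool_pos: [0.4395, 0.0443, 0.2418]
eef_rot: [[0.975, -0.223, -0.002], [-0.223, -0.975, -0.0], [-0.002, 0.001, -1.0]]
ft_force: [-1.0, 0.8, -0.7]
grip_width: 0.0855
finger_force: 0.0
```

```bash
python3 - <<'E'
from h import *
c=env.capture("wrist"); cv2.imwrite("pics/w1.png",c["color"][:,:,::-1]); print(env.observe()["tool_pos"])
o,d=ray(c,320,200);print(o,d)
for p in ([.466,.0387,.126],[.4934,.1443,.128]): print(proj(c,p))
E
```

```text
[0.43881346 0.04406731 0.24173215]
[0.50379737 0.03003644 0.37401921] [-0.27875234  0.05655345 -0.95895042]
(np.float64(317.66544594134206), np.float64(154.93560339189057))
(np.float64(168.55558024999013), np.float64(150.8517037380833))
```

View pics/w1.png

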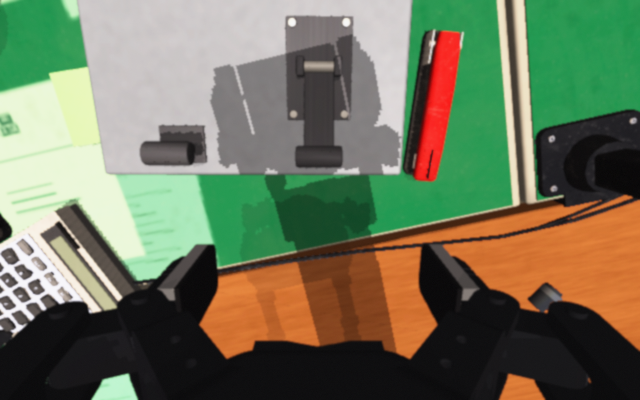

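The wrist view shows the paddle bar at (319,156), spanning 296–342 across, and the knob at (168,153). The bar is level in the picture, so the yaw agrees.

```bash
python3 - <<'E'
from h import *
c=env.capture("wrist"); g=cv2.cvtColor(c["color"],cv2.COLOR_RGB2GRAY)
s=env.observe(); T=s["tool_pos"]; R=s["eef_rot"]
for (u,v,z) in ((319,156,.126),(296,157,.126),(342,157,.126),(168,153,.128),(142,153,.128),(194,153,.128)):
    p=onz(c,u,v,z); print(p.round(4), "tool cm",((p-T)@R*100).round(2))
# lid front edge for yaw
for u in (120,190,260,390): 
    col=g[168:182,u].astype(int); v=168+np.argmin(np.diff(col)); print(u,v,onz(c,u,v,.098).round(4))
E
```

```text
[0.4644 0.0377 0.126 ] tool cm [ 2.67  0.02 11.58]
[0.4674 0.0544 0.126 ] tool cm [ 2.59 -1.68 11.58]
[0.4599 0.0212 0.126 ] tool cm [ 2.6   1.73 11.58]
[0.4914 0.1449 0.128 ] tool cm [  2.91 -11.04  11.37]
[0.4956 0.1635 0.128 ] tool cm [  2.91 -12.94  11.37]
[0.4872 0.1264 0.128 ] tool cm [ 2.91 -9.13 11.37]
120 171 [0.4846 0.2031 0.098 ]
190 171 [0.4716 0.1462 0.098 ]
260 171 [0.4586 0.0893 0.098 ]
390 173 [ 0.4329 -0.0161  0.098 ]
```

>>> {"method": "servo_tool", "body": {"plan": [[0.6,2.6,0,0,0,0,0],[0.6,0,0,3,0,0,0],[0.6,0,0,3,0,0,0],[0.6,0,0,3,0,0,0],[0.6,0,0,2,0,0,0],[0.6,0,0,1.2,0,0,0],[0.6,0,0,0,0,0,0],[0.6,0,0,0,0,0,0]], "force": 25}}

```text
t: 4.1
tool_pos: [0.4655, 0.0381, 0.1211]
eef_rot: [[0.975, -0.224, 0.001], [-0.224, -0.975, -0.0], [0.001, -0.0, -1.0]]
ft_force: [0.2, -0.8, 0.1]
grip_width: 0.0513
finger_force: 0.0
```

```bash
python3 - <<'E'
from h import *
c=env.capture("wrist"); cv2.imwrite("pics/w2.png",c["color"][:,:,::-1]); print(env.observe()["tool_pos"],env.observe()["grip_width"])
E
```

```text
[0.466135   0.03819184 0.12157525] 0.0510094606967148
```

View pics/w2.png

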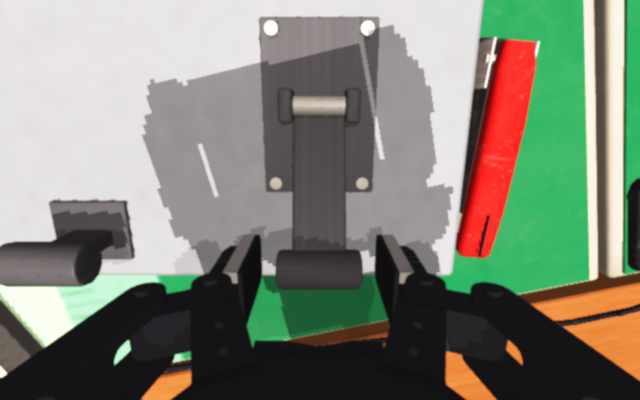

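The wrist view shows the bar centred at (320,270) between the open pads (inner faces at 260 and 376), well centred and clear of the lid.

```bash
python3 - <<'E'
from h import *
c=env.capture("wrist"); s=env.observe(); T=s["tool_pos"]; R=s["eef_rot"]
for (u,v) in ((320,270),(278,270),(361,270)):
    p=onz(c,u,v,.126); print(p.round(4), ((p-T)@R*100).round(2))
print(proj(c,T-0.008*R[:,2]), s["ft_force"])
E
```

```text
[0.4635 0.0382 0.126 ] [-0.29  0.07 -0.43]
[0.4674 0.0554 0.126 ] [-0.29 -1.69 -0.42]
[0.4596 0.0215 0.126 ] [-0.28  1.79 -0.43]
(np.float64(318.3874362385062), np.float64(268.0792571709934)) [0.86480093 0.84179048 0.25553533]
```

>>> {"method": "servo_tool", "body": {"plan": [[0.6,-0.15,-0.05,0.15,0,0,0],[0.3,0,0,0,0,0,0],[0.3,0,0,0,0,0,0],[0.2,0,0,0,0,0,0],[0.2,0,0,0,0,0,0],[0.2,0,0,0,0,0,0],[0.2,0,0,0,0,0,0],[0.2,0,0,0,0,0,0]], "force": 25}}

```text
t: 5.0
tool_pos: [0.4636, 0.0386, 0.119]
eef_rot: [[0.975, -0.223, -0.001], [-0.223, -0.975, -0.001], [-0.0, 0.001, -1.0]]
ft_force: [-2.8, -3.9, 5.7]
grip_width: 0.0336
finger_force: 29.0
```

```bash
cat >> h.py <<'E'
def st():
    A=[]
    for _ in range(6): env.capture("wrist"); A.append(env.observe())
    f=np.mean([a["ft_force"] for a in A],0); sd=np.std([a["ft_force"] for a in A],0)
    p=np.mean([a["tool_pos"] for a in A],0); R=A[-1]["eef_rot"]
    print("t",round(A[-1]["t"],2),"p",p.round(4),"F tool",(R.T@f).round(2),"sd",sd.round(2),"w",round(A[-1]["grip_width"],4),"ff",A[-1]["finger_force"])
    return p,R,f
E
python3 -c "
from h import *
st()"
```

```text
t 5.3 p [0.4636 0.0386 0.119 ] F tool [-1.89  4.73 -5.2 ] sd [0.43 0.26 0.3 ] w 0.0334 ff 28.97955983877182
```

>>> {"method": "servo_tool", "body": {"plan": [[0.2,0.08,0.02,-0.19,0,0,0],[0.2,0.08,0,-0.19,0,0,0],[0.2,0.08,0,-0.19,0,0,0],[0.2,0.09,0,-0.18,0,0,0],[0.2,0,0,0,0,0,0],[0.2,0,0,0,0,0,0]]}}

```text
t: 5.9
tool_pos: [0.4661, 0.038, 0.1255]
eef_rot: [[0.975, -0.224, -0.002], [-0.224, -0.975, -0.0], [-0.002, 0.001, -1.0]]
ft_force: [-0.8, -4.5, -8.7]
grip_width: 0.0333
finger_force: 27.4
```

```bash
python3 -c "
from h import *
st()"
```

```text
t 6.2 p [0.4661 0.038  0.1255] F tool [1.56 5.22 8.95] sd [0.5  0.44 0.29] w 0.0336 ff 27.351117432117462
```

>>> {"method": "servo_tool", "body": {"plan": [[0.2,0.06,0.02,-0.08,0,0,0],[0.2,0.06,0,-0.08,0,0,0],[0.2,0,0,0,0,0,0]]}}

```text
t: 6.5
tool_pos: [0.467, 0.0378, 0.1274]
eef_rot: [[0.975, -0.223, -0.003], [-0.223, -0.975, -0.0], [-0.003, 0.001, -1.0]]
ft_force: [-1.3, -4.5, -8.9]
grip_width: 0.0335
finger_force: 27.3
```

```bash
cat >> h.py <<'E'
def tang():
    p,R,f=st(); ft=R.T@f
    P0=np.array([.4636,.0386,.119]); X=np.array([.9745,-.2235,0])
    r=np.array([(p-P0)@X-.0642, p[2]-P0[2]+.0240]); phi=np.arctan2(r[1],-r[0])
    T=np.array([np.sin(phi),0,-np.cos(phi)]); I=np.array([np.cos(phi),0,np.sin(phi)])
    print("theta~",round(phi-.326,3),"rad mm",(np.hypot(*r)*1e3).round(2),"resist",round(-ft@T,2),"inward pull",round(ft@I,2))
    s=np.array([np.sin(phi+.015),np.cos(phi+.015)])*2
    print("2mm step: x %.2f z %.2f mm"%(s[0],-s[1]))
E
python3 -c "
from h import *
tang()"
```

```text
t 6.8 p [0.467  0.0378 0.1274] F tool [-0.9   4.72  8.3 ] sd [0.71 0.32 0.61] w 0.0332 ff 27.335999608039856
theta~ 0.165 rad mm 68.81 resist 7.74 inward pull 3.12
2mm step: x 0.97 z -1.75 mm
```

>>> {"method": "servo_tool", "body": {"plan": [[0.2,0.06,0.03,-0.085,0,0,0],[0.2,0.05,0,-0.085,0,0,0],[0.2,0,0,0,0,0,0]]}}

```text
t: 7.1
tool_pos: [0.4681, 0.0374, 0.1295]
eef_rot: [[0.975, -0.224, -0.003], [-0.224, -0.975, 0.0], [-0.003, 0.0, -1.0]]
ft_force: [-3.6, -3.9, -6.8]
grip_width: 0.0335
finger_force: 27.4
```

```bash
python3 -c "
from h import *
tang()"
```

```text
t 7.4 p [0.4681 0.0375 0.1295] F tool [-2.75  4.1   6.53] sd [0.47 0.46 0.65] w 0.0336 ff 27.371156215667725
theta~ 0.199 rad mm 68.78 resist 7.03 inward pull 0.89
2mm step: x 1.03 z -1.72 mm
```

>>> {"method": "servo_tool", "body": {"plan": [[0.2,0.05,0.03,-0.085,0,0,0],[0.2,0.05,0,-0.085,0,0,0],[0.2,0,0,0,0,0,0]]}}

```text
t: 7.7
tool_pos: [0.4693, 0.0371, 0.1313]
eef_rot: [[0.975, -0.224, -0.002], [-0.224, -0.975, 0.001], [-0.002, -0.0, -1.0]]
ft_force: [-4.7, -2.1, -5.5]
grip_width: 0.0336
finger_force: 27.4
```

```bash
python3 -c "
from h import *
tang()"
```

```text
t 8.0 p [0.4693 0.0371 0.1313] F tool [-5.    2.91  5.38] sd [0.47 0.4  0.49] w 0.0332 ff 27.384856939315796
theta~ 0.231 rad mm 68.71 resist 7.21 inward pull -1.4
2mm step: x 1.08 z -1.68 mm
```

>>> {"method": "servo_tool", "body": {"plan": [[0.2,0.05,0.02,-0.09,0,0,0],[0.2,0.05,0,-0.09,0,0,0],[0.2,0,0,0,0,0,0]]}}

```text
t: 8.3
tool_pos: [0.4705, 0.0368, 0.1332]
eef_rot: [[0.975, -0.223, -0.001], [-0.223, -0.975, 0.001], [-0.001, -0.001, -1.0]]
ft_force: [-5.1, 0.2, -5.3]
grip_width: 0.0334
finger_force: 27.3
```

```bash
python3 -c "
from h import *
tang()"
```

```text
t 8.6 p [0.4705 0.0368 0.1332] F tool [-5.06  1.18  5.14] sd [0.51 0.82 0.25] w 0.0333 ff 27.319948375225067
theta~ 0.264 rad mm 68.63 resist 7.09 inward pull -1.34
2mm step: x 1.14 z -1.65 mm
```

>>> {"method": "servo_tool", "body": {"plan": [[0.2,0.055,0,-0.085,0,0,0],[0.2,0.055,0,-0.085,0,0,0],[0.2,0,0,0,0,0,0]]}}

```text
t: 8.9
tool_pos: [0.4713, 0.0366, 0.1343]
eef_rot: [[0.975, -0.224, -0.002], [-0.224, -0.975, 0.001], [-0.002, -0.001, -1.0]]
ft_force: [-5.2, 1.9, -8.4]
grip_width: 0.0335
finger_force: 27.0
```

```bash
python3 -c "
from h import *
tang()"
```

```text
t 9.2 p [0.4713 0.0365 0.1343] F tool [-5.15 -0.13  8.67] sd [0.41 0.36 0.36] w 0.0336 ff 26.984836757183075
theta~ 0.285 rad mm 68.62 resist 10.06 inward pull 0.76
2mm step: x 1.17 z -1.62 mm
```

>>> {"method": "servo_tool", "body": {"plan": [[0.2,0.04,0,-0.06,0,0,0],[0.2,0,0,0,0,0,0],[0.2,0,0,0,0,0,0]]}}

```text
t: 9.5
tool_pos: [0.4716, 0.0365, 0.1347]
eef_rot: [[0.975, -0.224, -0.002], [-0.224, -0.975, 0.001], [-0.002, -0.001, -1.0]]
ft_force: [-4.9, 1.8, -9.4]
grip_width: 0.0337
finger_force: 26.8
```

```bash
python3 -c "
from h import *
tang()"
```

```text
t 9.8 p [0.4716 0.0365 0.1347] F tool [-5.08 -0.28  9.8 ] sd [0.33 0.27 0.31] w 0.0336 ff 26.82128369808197
theta~ 0.291 rad mm 68.62 resist 10.93 inward pull 1.52
2mm step: x 1.18 z -1.61 mm
```

>>> {"method": "servo_tool", "body": {"plan": [[0.2,-0.03,0,0.05,0,0,0],[0.4,0,0,0,0,0,0],[0.6,0,0,0,0,0,0],[0.6,0,0,0,0,0,0],[0.6,0,0,0,0,0,0],[0.6,0,0,-2,0,0,0],[0.6,0,0,-4,0,0,0],[0.6,-0.17,-3.7,0,0,0,0],[0.6,-0.18,-3.7,0,0,0,0],[0.6,-0.18,-3.66,0,0,0,0],[0.6,0,0,2,0,0,0],[0.6,0,0,0,0,0,0]]}}

```text
t: 11.0
tool_pos: [0.4907, 0.1458, 0.1735]
eef_rot: [[0.975, -0.221, -0.002], [-0.221, -0.975, -0.001], [-0.002, 0.001, -1.0]]
ft_force: [-0.8, -0.5, -1.0]
grip_width: 0.0511
finger_force: 0.0
```

```bash
python3 - <<'E'
from h import *
c=env.capture("wrist"); cv2.imwrite("pics/w3.png",c["color"][:,:,::-1])
s=env.observe(); T=s["tool_pos"]; R=s["eef_rot"]; print(T, s["ft_force"])
for z in (.118,.128): print(proj(c,np.array([T[0],T[1],z])))
E
```

```text
[0.49102723 0.14521989 0.17419939] [-0.2471009  -0.11044511 -0.31899251]
(np.float64(319.2032610341109), np.float64(215.94437837007658))
(np.float64(319.2852966420084), np.float64(221.842653031247))
```

View pics/w3.png

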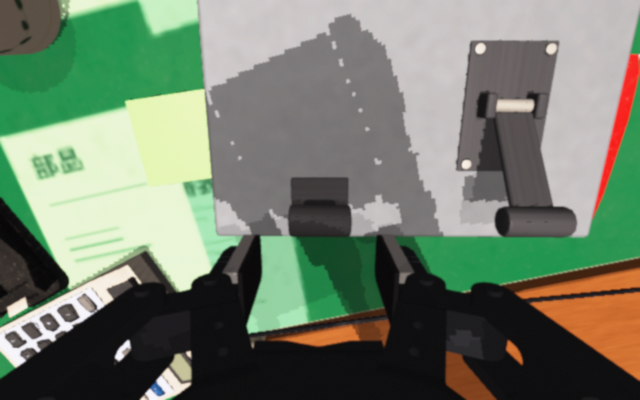

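The wrist view shows the paddle staying raised. The knob is at (320,220), against a predicted (319,222) for a grasp straight below.

>>> {"method": "servo_tool", "body": {"plan": [[0.6,0,0,2,0,0,0],[0.6,0,0,2,0,0,0],[0.6,0,0,1.4,0,0,0],[0.6,0,0,0,0,0,0],[0.3,0,0,0,0,0,0],[0.3,0,0,0,0,0,0],[0.2,0,0,0,0,0,0],[0.2,0,0,0,0,0,0],[0.2,0,0,0,0,0,0],[0.2,0,0,0,0,0,0]], "force": 35}}

```text
t: 12.05
tool_pos: [0.4923, 0.1447, 0.1217]
eef_rot: [[0.975, -0.223, 0.001], [-0.223, -0.975, -0.001], [0.001, 0.0, -1.0]]
ft_force: [-0.3, -4.2, 4.6]
grip_width: 0.0337
finger_force: 36.6
```

```bash
python3 -c "
from h import *
st()"
```

```text
t 12.35 p [0.4923 0.1447 0.1217] F tool [-0.08  5.45 -6.04] sd [0.34 0.41 0.48] w 0.0335 ff 36.6687673330307
```

>>> {"method": "servo_tool", "body": {"plan": [[0.2,0.03,0,-0.15,0,0,0],[0.2,0.04,0,-0.15,0,0,0],[0.2,0.04,0,-0.15,0,0,0],[0.2,0,0,0,0,0,0]]}}

```text
t: 12.75
tool_pos: [0.4925, 0.1446, 0.1229]
eef_rot: [[0.975, -0.223, 0.0], [-0.223, -0.975, -0.0], [0.0, 0.0, -1.0]]
ft_force: [6.7, -3.6, -13.2]
grip_width: 0.0333
finger_force: 36.7
```

```bash
cat >> h.py <<'E'
def lid(ns=(.1,.2,.3)):
    p,R,f=st(); ft=R.T@f
    P0=np.array([.4923,.1447,.1217]); X=np.array([.9745,-.2235,0])
    r=np.array([(p-P0)@X-.145, p[2]-P0[2]+.034]); phi=np.arctan2(r[1],-r[0])
    T=np.array([np.sin(phi),0,-np.cos(phi)]); I=np.array([np.cos(phi),0,np.sin(phi)])
    print("theta~",round(phi-.2303,3),"rad mm",(np.hypot(*r)*1e3).round(2),"resist",round(-ft@T,2),"inward pull",round(ft@I,2))
    for d in ns:
        a=phi+d; q=np.array([-.149*np.cos(a),.149*np.sin(a)])-r; print("to +%.2f: x %.2f z %.2f cm"%(d,q[0]*100,-q[1]*100))
E
python3 -c "
from h import *
lid((.03,.06))"
```

```text
t 13.05 p [0.4925 0.1446 0.1229] F tool [ 6.32  1.71 13.03] sd [0.31 0.44 0.31] w 0.0333 ff 36.685500741004944
theta~ 0.008 rad mm 148.99 resist 11.17 inward pull 9.21
to +0.03: x 0.11 z -0.43 cm
to +0.06: x 0.24 z -0.86 cm
```

>>> {"method": "servo_tool", "body": {"plan": [[0.2,0.08,0,-0.12,0,0,0],[0.2,0.06,0,-0.1,0,0,0],[0.2,0,0,0,0,0,0]]}}

```text
t: 13.35
tool_pos: [0.4928, 0.1445, 0.1242]
eef_rot: [[0.975, -0.224, -0.002], [-0.224, -0.975, 0.0], [-0.002, 0.0, -1.0]]
ft_force: [4.7, -0.8, -15.3]
grip_width: 0.0334
finger_force: 36.5
```

```bash
python3 -c "
from h import *
lid((.03,.06))"
```

```text
t 13.65 p [0.4928 0.1445 0.1242] F tool [ 6.07  0.64 15.31] sd [0.35 0.68 0.5 ] w 0.033 ff 36.51130199432373
theta~ 0.017 rad mm 148.99 resist 13.36 inward pull 9.64
to +0.03: x 0.12 z -0.43 cm
to +0.06: x 0.24 z -0.86 cm
```

>>> {"method": "servo_tool", "body": {"plan": [[0.2,0.12,0,-0.1,0,0,0],[0.2,0.12,0,-0.1,0,0,0],[0.2,0,0,0,0,0,0]]}}

```text
t: 13.95
tool_pos: [0.4935, 0.1443, 0.1269]
eef_rot: [[0.975, -0.224, -0.007], [-0.224, -0.975, 0.001], [-0.007, 0.001, -1.0]]
ft_force: [0.6, 1.2, -16.6]
grip_width: 0.0329
finger_force: 36.4
```

```bash
python3 -c "
from h import *
lid((.03,.06))"
```

```text
t 14.25 p [0.4938 0.1442 0.128 ] F tool [-2.23 -1.89 16.79] sd [1.   0.57 0.49] w 0.0335 ff 36.50110602378845
theta~ 0.044 rad mm 148.95 resist 16.77 inward pull 2.39
to +0.03: x 0.12 z -0.43 cm
to +0.06: x 0.26 z -0.85 cm
```

```bash
python3 -c "
from h import *
lid((.03,.06));lid(())
c=env.capture('scene'); cv2.imwrite('pics/s2.png',cv2.resize(c['color'][165:290,270:425,::-1],None,fx=5,fy=4.8,interpolation=cv2.INTER_CUBIC))
"
```

```text
t 14.55 p [0.4941 0.1441 0.1289] F tool [-4.96 -2.03 16.15] sd [0.18 0.4  0.63] w 0.0334 ff 36.519840359687805
theta~ 0.05 rad mm 148.9 resist 16.89 inward pull -0.3
to +0.03: x 0.12 z -0.43 cm
to +0.06: x 0.26 z -0.85 cm
t 14.85 p [0.4941 0.1441 0.1289] F tool [-5.25 -2.06 16.17] sd [0.53 0.6  0.48] w 0.0334 ff 36.51737451553345
theta~ 0.05 rad mm 148.9 resist 16.99 inward pull -0.56
```

View pics/s2.png

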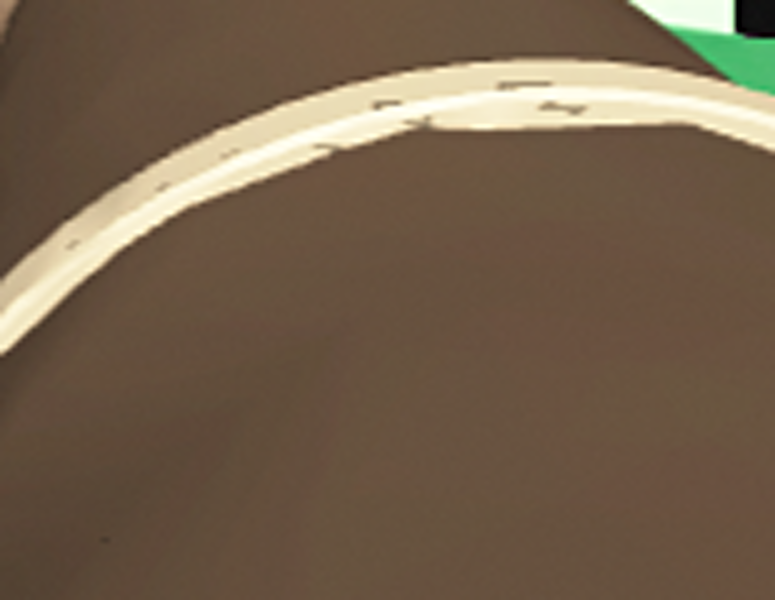

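The scene camera is blocked by the arm's own link, so it says nothing about the lid; I'll go by the force. Resistance stayed flat from 0.044 to 0.050 rad, so the next check is one more 1 mm step.

>>> {"method": "servo_tool", "body": {"plan": [[0.2,0,0,-0.1,0,0,0],[0.2,0,0,0,0,0,0],[0.2,0,0,0,0,0,0]]}}

```text
t: 15.2
tool_pos: [0.4946, 0.144, 0.1302]
eef_rot: [[0.975, -0.223, -0.004], [-0.223, -0.975, -0.0], [-0.004, 0.001, -1.0]]
ft_force: [-5.1, 4.0, -15.4]
grip_width: 0.0333
finger_force: 36.5
```

```bash
python3 -c "
from h import *
lid(());lid((.03,.06))
c=env.capture('wrist'); cv2.imwrite('pics/w4.png',c['color'][:,:,::-1])"
```

```text
t 15.5 p [0.4946 0.144  0.1302] F tool [-5.79 -1.82 15.38] sd [0.49 0.33 0.59] w 0.0331 ff 36.52700901031494
theta~ 0.059 rad mm 148.83 resist 16.39 inward pull -1.16
t 15.8 p [0.4946 0.144  0.1302] F tool [-5.61 -1.76 15.63] sd [0.3  0.55 0.59] w 0.0334 ff 36.5273255109787
theta~ 0.059 rad mm 148.83 resist 16.58 inward pull -0.91
to +0.03: x 0.12 z -0.43 cm
to +0.06: x 0.26 z -0.85 cm
```

>>> {"method": "servo_tool", "body": {"plan": [[0.2,0.06,0,-0.21,0,0,0],[0.2,0.06,0,-0.21,0,0,0],[0.2,0,0,0,0,0,0]]}}

```text
t: 16.15
tool_pos: [0.4961, 0.1437, 0.1347]
eef_rot: [[0.975, -0.223, -0.003], [-0.223, -0.975, -0.0], [-0.003, 0.001, -1.0]]
ft_force: [-4.3, 2.4, -13.7]
grip_width: 0.0331
finger_force: 36.6
```

```bash
python3 -c "
from h import *
lid((.1,.2,.3,.4,.5))
c=env.capture('wrist'); cv2.imwrite('pics/w5.png',c['color'][:,:,::-1])"
```

```text
t 16.45 p [0.4961 0.1437 0.1347] F tool [-5.21 -1.59 14.3 ] sd [0.23 0.49 0.33] w 0.0332 ff 36.629560589790344
theta~ 0.092 rad mm 148.68 resist 15.21 inward pull -0.42
to +0.10: x 0.51 z -1.40 cm
to +0.20: x 1.19 z -2.72 cm
to +0.30: x 1.99 z -3.98 cm
to +0.40: x 2.92 z -5.14 cm
to +0.50: x 3.96 z -6.21 cm
```

View pics/w5.png

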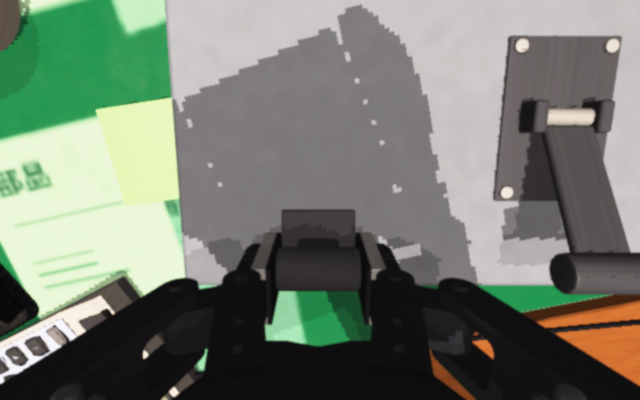

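The wrist view shows the knob centred in the pads at (317,268), and the lid has risen with it. The resistance is falling, so the lid is free. I'll carry on swinging.

>>> {"method": "servo_tool", "body": {"plan": [[0.2,0.15,0,-0.47,0,0,0],[0.2,0.17,0,-0.47,0,0,0],[0.2,0.19,0,-0.46,0,0,0],[0.2,0.21,0,-0.45,0,0,0],[0.2,0.23,0,-0.44,0,0,0],[0.2,0.24,0,-0.43,0,0,0],[0.2,0.25,0,-0.42,0,0,0],[0.2,0.27,0,-0.42,0,0,0],[0.2,0.28,0,-0.42,0,0,0],[0.2,0,0,0,0,0,0]]}}

```text
t: 17.5
tool_pos: [0.518, 0.1387, 0.1759]
eef_rot: [[0.975, -0.223, 0.002], [-0.223, -0.975, -0.001], [0.002, 0.0, -1.0]]
ft_force: [-5.0, -1.9, -10.7]
grip_width: 0.0331
finger_force: 36.8
```

```bash
python3 -c "
from h import *
lid((.1,.2,.3,.4,.5))"
```

```text
t 17.8 p [0.518  0.1387 0.1759] F tool [-4.76  2.35 10.47] sd [0.52 0.47 0.27] w 0.0332 ff 36.79856300354004
theta~ 0.409 rad mm 147.76 resist 11.24 inward pull 2.42
to +0.10: x 0.85 z -1.22 cm
to +0.20: x 1.91 z -2.27 cm
to +0.30: x 3.06 z -3.21 cm
to +0.40: x 4.31 z -4.03 cm
to +0.50: x 5.63 z -4.72 cm
```

>>> {"method": "servo_tool", "body": {"plan": [[0.2,0.3,0,-0.39,0,0,0],[0.2,0.31,0,-0.38,0,0,0],[0.2,0.33,0,-0.37,0,0,0],[0.2,0.34,0,-0.36,0,0,0],[0.2,0.35,0,-0.35,0,0,0],[0.2,0.36,0,-0.33,0,0,0],[0.2,0.37,0,-0.32,0,0,0],[0.2,0.38,0,-0.31,0,0,0],[0.2,0.4,0,-0.31,0,0,0],[0.2,0.4,0,-0.28,0,0,0],[0.2,0.41,0,-0.27,0,0,0],[0.2,0.42,0,-0.26,0,0,0]]}}

```text
t: 19.0
tool_pos: [0.558, 0.1295, 0.2138]
eef_rot: [[0.975, -0.223, -0.005], [-0.223, -0.975, -0.0], [-0.005, 0.001, -1.0]]
ft_force: [-8.3, 0.0, -13.0]
grip_width: 0.0332
finger_force: 36.0
```

```bash
python3 -c "
from h import *
lid((.1,.2,.3,.4,.5))"
```

```text
t 19.3 p [0.5591 0.1292 0.2145] F tool [-7.01  1.81 10.96] sd [0.22 0.35 0.63] w 0.0329 ff 36.562151312828064
theta~ 0.798 rad mm 148.04 resist 11.66 inward pull 5.76
to +0.10: x 1.26 z -0.79 cm
to +0.20: x 2.64 z -1.36 cm
to +0.30: x 4.06 z -1.79 cm
to +0.40: x 5.53 z -2.07 cm
to +0.50: x 7.01 z -2.21 cm
```

>>> {"method": "servo_tool", "body": {"plan": [[0.2,0.43,0,-0.21,0,0,0],[0.2,0.44,0,-0.22,0,0,0],[0.2,0.44,0,-0.22,0,0,0],[0.2,0.45,0,-0.2,0,0,0],[0.2,0.45,0,-0.19,0,0,0],[0.2,0.46,0,-0.17,0,0,0],[0.2,0.47,0,-0.16,0,0,0],[0.2,0.47,0,-0.14,0,0,0],[0.2,0.48,0,-0.12,0,0,0],[0.2,0.48,0,-0.11,0,0,0],[0.2,0.48,0,-0.1,0,0,0],[0.2,0.49,0,-0.08,0,0,0]]}}

```text
t: 20.5
tool_pos: [0.612, 0.1171, 0.2348]
eef_rot: [[0.975, -0.223, -0.005], [-0.223, -0.975, -0.0], [-0.005, 0.001, -1.0]]
ft_force: [-12.2, -0.8, -3.7]
grip_width: 0.033
finger_force: 35.5
```

```bash
python3 -c "
from h import *
lid((.1,.2,.3,.372))"
```

```text
t 20.8 p [0.613  0.1168 0.235 ] F tool [-9.65  2.54  5.92] sd [0.64 0.44 0.6 ] w 0.033 ff 36.04904294013977
theta~ 1.198 rad mm 148.84 resist 10.39 inward pull 4.49
to +0.10: x 1.48 z -0.15 cm
to +0.20: x 2.97 z -0.14 cm
to +0.30: x 4.45 z 0.02 cm
to +0.37: x 5.50 z 0.22 cm
```

>>> {"method": "servo_tool", "body": {"plan": [[0.2,0.51,0,-0.05,0,0,0],[0.2,0.51,0,-0.04,0,0,0],[0.2,0.51,0,-0.02,0,0,0],[0.2,0.51,0,0,0,0,0],[0.2,0.51,0,0.01,0,0,0],[0.2,0.51,0,0.02,0,0,0],[0.2,0.51,0,0.04,0,0,0],[0.2,0.51,0,0.06,0,0,0],[0.2,0.51,0,0.08,0,0,0],[0.2,0.5,0,0.1,0,0,0],[0.2,0.5,0,0.11,0,0,0],[0.2,0,0,0,0,0,0]]}}

```text
t: 22.0
tool_pos: [0.6693, 0.1039, 0.2342]
eef_rot: [[0.975, -0.223, 0.002], [-0.223, -0.975, -0.001], [0.002, 0.001, -1.0]]
ft_force: [-10.0, -1.5, -2.1]
grip_width: 0.0326
finger_force: 34.8
```

```bash
python3 -c "
from h import *
lid(());lid(())
c=env.capture('wrist'); cv2.imwrite('pics/w6.png',c['color'][:,:,::-1])"
```

```text
t 22.3 p [0.6694 0.1038 0.2342] F tool [-8.72  3.6   1.63] sd [0.44 0.66 0.26] w 0.0323 ff 34.83205497264862
theta~ 1.586 rad mm 151.02 resist 8.06 inward pull 3.7
t 22.6 p [0.6694 0.1038 0.2342] F tool [-8.8   3.37  1.51] sd [0.39 0.34 0.6 ] w 0.0328 ff 34.8376590013504
theta~ 1.586 rad mm 151.03 resist 8.17 inward pull 3.6
```

View pics/w6.png

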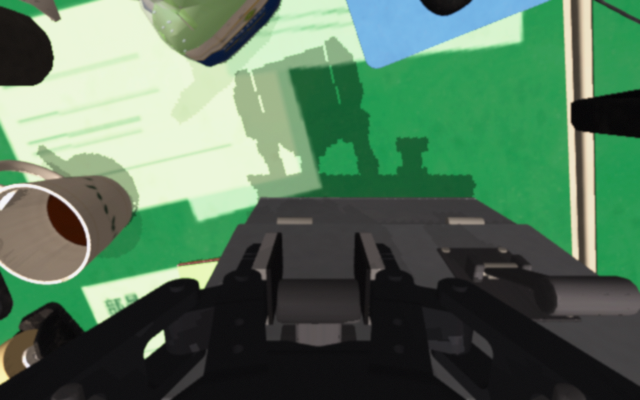

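```bash
python3 - <<'E'
from h import *
c=env.capture("wrist"); s=env.observe(); T=s["tool_pos"];R=s["eef_rot"]
print("grasp proj",np.round(proj(c,T-.008*R[:,2]),1), (c["world_to_cam"][:3,:3].T@-c["world_to_cam"][:3,3]).round(3))
X=np.array([.9745,-.2235,0]);Y=np.array([.2235,.9745,0]);Z=np.array([0,0,1.])
H=np.array([.4923,.1447,.094])+.145*X
for hh,n in ((H,"as gripped"),):
  for th in (1.4,1.45,1.5,1.55,1.6,1.65):
    f=np.cos(th)*-X+np.sin(th)*Z   # along lid to front
    u=np.sin(th)*X+np.cos(th)*Z    # lid outward normal
    k=hh+.145*f+.034*u; pb=hh+.083*f+.010*u-.110*Y
    e=[hh+a*f+.004*u+.065*Y for a in (0,.10)]
    print(th,"knob",np.round(proj(c,k),1),"pad hinge",np.round(proj(c,pb),1),"edge",[np.round(proj(c,q),1).tolist() for q in e])
cv2.imwrite("pics/w7.png",cv2.resize(c["color"][180:380,180:640,::-1],None,fx=1.7,fy=1.7,interpolation=cv2.INTER_CUBIC))
E
```

```text
grasp proj [318.7 268.4] [0.733 0.09  0.367]
1.4 knob [318.  328.1] pad hinge [494.1 278.9] edge [[241.8, 221.1], [206.9, 305.7]]
1.45 knob [318.  312.1] pad hinge [495.1 272.9] edge [[241.9, 221.0], [205.9, 298.7]]
1.5 knob [318.  295.3] pad hinge [495.9 266.7] edge [[241.9, 220.9], [205.0, 291.3]]
1.55 knob [318.1 278. ] pad hinge [496.6 260.3] edge [[242.0, 220.8], [204.2, 283.5]]
1.6 knob [318.1 260.3] pad hinge [497.1 253.8] edge [[242.0, 220.7], [203.6, 275.5]]
1.65 knob [318.1 242.5] pad hinge [497.5 247.1] edge [[242.1, 220.7], [203.1, 267.1]]
```

View pics/w7.png

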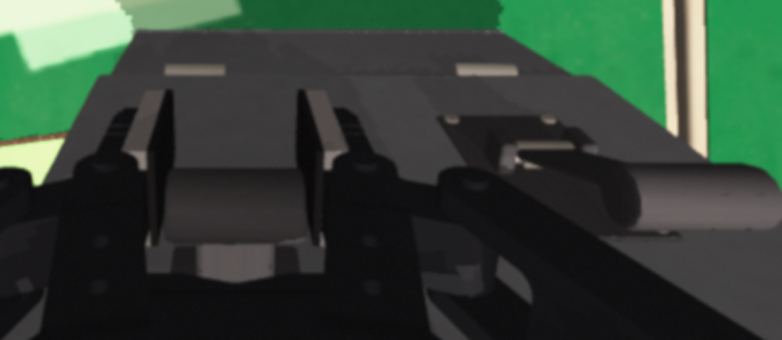

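The crop shows the knob bar at (318,300) and the paddle's hinge pin at (500,267). Both put the lid at about 1.49 rad, with the knob slid some 14 mm towards the front edge of the pads. I'll regrip, then push the last 0.08 rad.

>>> {"method": "servo_tool", "body": {"plan": [[0.6,0,0,0,0,0,0],[0.6,0,0,0,0,0,0],[0.6,0,0,0,0,0,0],[0.6,-0.7,0,0,0,0,0],[0.6,-0.7,0,0,0,0,0],[0.3,0,0,0,0,0,0],[0.3,0,0,0,0,0,0],[0.2,0,0,0,0,0,0],[0.2,0,0,0,0,0,0],[0.2,0,0,0,0,0,0]], "force": 60}}

```text
t: 23.7
tool_pos: [0.6535, 0.1074, 0.2303]
eef_rot: [[0.975, -0.223, -0.003], [-0.223, -0.975, -0.001], [-0.002, 0.001, -1.0]]
ft_force: [-6.2, -1.3, 4.9]
grip_width: 0.0327
finger_force: 62.1
```

```bash
cat >> h.py <<'E'
def est():
    """dark bar centre along the pads' mid column, and the lid angle it means"""
    c=env.capture("wrist"); g=cv2.cvtColor(c["color"],cv2.COLOR_RGB2GRAY)
    col=g[225:345,310:326].mean(1); print(" ".join(map(str,col[::4].round().astype(int))))
    s=env.observe(); T=s["tool_pos"];R=s["eef_rot"]; print("grasp v",round(proj(c,T-.008*R[:,2])[1],1))
    X=np.array([.9745,-.2235,0]);Z=np.array([0,0,1.]);Y=np.array([.2235,.9745,0]);H=np.array([.4923,.1447,.094])+.145*X
    for th in (1.45,1.5,1.55,1.6,1.65):
        f=np.cos(th)*-X+np.sin(th)*Z; u=np.sin(th)*X+np.cos(th)*Z
        print(th,"knob",np.round(proj(c,H+.145*f+.034*u),1),"pin",np.round(proj(c,H+.083*f+.010*u-.110*Y),1))
E
python3 -c "
from h import *
st();est()"
```

```text
t 24.0 p [0.6535 0.1074 0.2303] F tool [-4.62  2.64 -5.44] sd [0.48 0.64 0.4 ] w 0.0329 ff 62.1062171459198
60 60 59 60 61 59 28 34 39 42 45 49 51 51 50 47 44 37 47 47 47 47 47 47 47 50 86 50 31 30
grasp v 268.4
1.45 knob [318.  282.6] pin [502. 251.]
1.5 knob [318.  264.6] pin [502.9 244.5]
1.55 knob [318.  246.2] pin [503.6 237.7]
1.6 knob [318.1 227.4] pin [504.2 230.9]
1.65 knob [318.1 208.5] pin [504.6 223.9]
```

>>> {"method": "servo_tool", "body": {"plan": [[0.2,0.28,0,0.03,0,0,0],[0.2,0.28,0,0.03,0,0,0],[0.2,0.28,0,0.04,0,0,0],[0.2,0.28,0,0.05,0,0,0],[0.2,0.28,0,0.05,0,0,0],[0.2,0,0,0,0,0,0],[0.2,0,0,0,0,0,0],[0.2,0,0,0,0,0,0]]}}

```text
t: 24.85
tool_pos: [0.6643, 0.105, 0.2282]
eef_rot: [[0.975, -0.223, -0.01], [-0.223, -0.975, 0.0], [-0.01, 0.002, -1.0]]
ft_force: [-10.1, -0.7, 9.4]
grip_width: 0.0333
finger_force: 62.7
```

```bash
python3 -c "
from h import *
st();est()"
```

```text
t 25.15 p [0.6643 0.105  0.2282] F tool [-9.71  3.19 -8.57] sd [0.38 0.6  0.48] w 0.0327 ff 62.654603719711304
57 56 57 57 56 55 28 33 38 42 44 48 50 51 50 48 44 37 47 47 47 47 47 47 47 48 84 87 35 28
grasp v 268.4
1.45 knob [317.9 309.9] pin [500.8 268.6]
1.5 knob [318.  292.4] pin [501.8 262.2]
1.55 knob [318.  274.2] pin [502.6 255.6]
1.6 knob [318.  255.7] pin [503.2 248.9]
1.65 knob [318.  236.9] pin [503.6 242. ]
```

>>> {"method": "servo_tool", "body": {"plan": [[0.2,0.18,0,-0.02,0,0,0],[0.2,0.18,0,0,0,0,0],[0.2,0.18,0,0.02,0,0,0],[0.2,0,0,0,0,0,0],[0.2,0,0,0,0,0,0],[0.2,0,0,0,0,0,0]]}}

```text
t: 25.8
tool_pos: [0.6687, 0.1039, 0.2272]
eef_rot: [[0.975, -0.223, -0.013], [-0.223, -0.975, 0.001], [-0.012, 0.002, -1.0]]
ft_force: [-11.3, 0.6, 7.4]
grip_width: 0.033
finger_force: 62.4
```

```bash
python3 -c "
from h import *
st();est()"
```

```text
t 26.1 p [0.6687 0.1039 0.2272] F tool [-10.81   2.92  -6.73] sd [0.48 0.42 0.35] w 0.033 ff 62.41373419761658
56 56 55 56 55 54 33 32 38 41 44 47 49 50 50 47 45 38 47 47 48 48 47 48 47 49 79 87 55 28
grasp v 268.4
1.45 knob [317.9 321.2] pin [500.5 276. ]
1.5 knob [317.9 303.8] pin [501.5 269.6]
1.55 knob [318.  285.7] pin [502.2 263.1]
1.6 knob [318.  267.2] pin [502.8 256.3]
1.65 knob [318.  248.5] pin [503.2 249.5]
```

>>> {"method": "servo_tool", "body": {"plan": [[0.2,-0.1,0,-0.05,0,0,0],[0.4,0,0,0,0,0,0],[0.65,0,0,0,0,0,0],[0.65,0,0,0,0,0,0],[0.65,0,0,0,0,0,0],[0.65,0,0,-1.5,0,0,0],[0.65,0,0,-3,0,0,0],[0.65,0,0,-3,0,0,0],[0.65,0,0,-3,0,0,0],[0.65,0,0,-2,0,0,0],[0.65,0,0,0,0,0,0],[0.65,0,0,0,0,0,0]]}}

```text
t: 27.35
tool_pos: [0.6727, 0.1037, 0.3544]
eef_rot: [[0.975, -0.223, 0.002], [-0.223, -0.975, 0.0], [0.002, -0.001, -1.0]]
ft_force: [0.2, -0.1, 0.3]
grip_width: 0.0556
finger_force: 0.0
```

```bash
python3 -c "
from h import *
st();est()
c=env.capture('wrist'); cv2.imwrite('pics/w8.png',c['color'][:,:,::-1])"
```

```text
t 27.65 p [0.6717 0.1036 0.3517] F tool [ 0.18 -0.37  0.37] sd [0.59 0.5  0.72] w 0.0554 ff 0.0
102 82 35 65 58 153 173 103 174 186 191 124 99 60 60 61 61 62 63 63 189 112 111 99 97 97 97 98 101 104
grasp v 268.5
1.45 knob [318.2 221.4] pin [432.8 214.3]
1.5 knob [318.2 211.8] pin [433.1 210.1]
1.55 knob [318.3 202. ] pin [433.4 205.9]
1.6 knob [318.3 192.2] pin [433.7 201.5]
1.65 knob [318.3 182.4] pin [433.8 197.2]
```

View pics/w8.png

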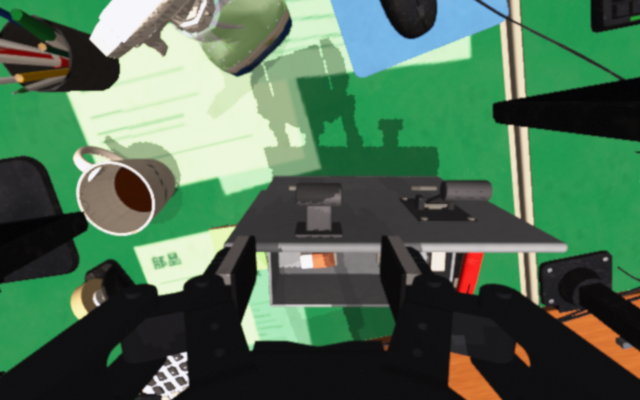

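The view shows the lid standing upright: the knob at (319,194) means about 1.59 rad. The gripper is clear, and the mug, notes and stapler are in place. Handing in.

```bash
python3 -c "
from cell import env
print(env.hand_in())"
```

```text
the job is handed in; nothing more can be done
None
```

The strong box is open and the job is handed in: the paddle was lifted about 4 N into its rubber stop and stayed up, and the lid stands at about 1.59 rad with the gripper clear, though the hand-in gave no verdict.

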